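# Check the lock slide, then hold the cover over the drive housing

### The job

Check the lock slide of the open white drive housing: pull the black knob on its front out until it clicks at its outer stop, then push it fully home again. Then lift the blue cover plate by its handle and hold it level about 15 mm above the housing rim without touching it, each of the four threaded holes showing wholly through a hole of the cover (either end of the cover may go to either end of the housing), so that a colleague can start the screws. Finish while still holding it there, steady, with the slide home and the other things on the bench left where they are.

Things in the scene. Friction and masses are not known exactly. Their poses are not given: they have to be found in the camera images.
- housing: white open-topped instrument housing, 110 (its x) x 140 (its y) x 60 mm high, walls 8 mm, fixed to the bench; origin at the centre of its underside, z up; the lock-slide knob is on its -x face. It may stand on the left or on the right
- thread0 (a point): mouth of a threaded hole (6 mm black hole in a 14 mm brass insert) in the housing's top rim, 60 mm above the bench, at (+43, +58) mm in the housing frame
- thread1 (a point): same, at (-43, +58) mm
- thread2 (a point): same, at (-43, -58) mm
- thread3 (a point): same, at (+43, -58) mm
- lock_slide (a joint): travel of the lock slide in m: 0 is fully home, 0.031 is the outer detent and stop; it moves out along the housing's -x. A spring detent holds it at both ends; about 7 N, at most 10 N, moves it over the hump at mid-travel, and it snaps into the nearer end when let go
- knob (a point): centre of the slide's black knob: a cylinder 26 mm in diameter and 24 mm long, its axis level along the housing's x, 40 mm above the bench; with the slide home it is centred 32 mm in front of the housing's -x face, leaving a 20 mm gap behind it bridged by a 10 mm shaft
- cover: blue cover plate, 110 (its x) x 140 (its y) x 6 mm, about 0.3 kg, loose, lying flat on the pad; origin at the centre of its underside, z up; on top in its middle a black bar handle 74 mm long (along its x), 18 mm wide (its y) and 16 mm high, spanning 26 to 42 mm above the underside on two posts; the centre of mass is below the handle's centre
- handle (a point): centre of the cover's bar handle, 34 mm above the underside
- cover_hole0 (a point): centre, on the underside, of a 16 mm through hole in the cover, at (+43, +58) mm in the cover frame
- cover_hole1 (a point): same, at (-43, +58) mm
- cover_hole2 (a point): same, at (-43, -58) mm
- cover_hole3 (a point): same, at (+43, -58) mm
- pad: black rubber pad 116 x 146 x 12 mm, fixed to the bench, on which the cover lies; origin at the centre of its underside
- screw_dish: bystander: round aluminium dish of screws, 52 mm across, 18 mm high, between housing and pad; origin under its centre
- ring_gauge: bystander: steel ring, 44 mm across, 16 mm high, between housing and pad; origin under its centre
- screwdriver: bystander: orange-handled screwdriver 170 mm long, lying at the left side
- micrometer: bystander: micrometer about 125 mm long, lying at the right side
- caliper: bystander: caliper 200 mm long, lying along y beyond the work
- master_ball: bystander: steel master ball on a stand, 50 mm across, 68 mm high, far right; origin under its centre
- gauge_block: bystander: steel block 35 x 60 x 10 mm, far left; origin under its centre
There are look-alikes about, which are no part of the job. Leave any green look-alike of the cover alone. What is shaped like the housing but green is not meant.

How it is judged:
On the way, in this order (a step that is already met when the one before it is completed fails the run):
1. the lock slide is pulled out to its outer detent (value of joint lock_slide above 0.026 m), for 0.1 s.
2. the lock slide is pushed home (value of joint lock_slide below 0.003 m), for 0.2 s.
3. the cover is lifted off its pad (height (world z) of cover above 0.045 m), for 0.2 s.
At the end, for the whole second after the job is handed in: The gripper holds the cover, steady (under 20 mm/s and 0.15 rad/s), level within 0.12 rad, touching neither housing nor pad; every hole centre of the cover is within 5.5 mm horizontally of a threaded hole (either way round) and 4 to 30 mm above the rim; the lock slide is within 3 mm of home (((horizontal distance between cover_hole0 and thread0 below 0.0055 m and horizontal distance between cover_hole1 and thread1 below 0.0055 m and horizontal distance between cover_hole2 and thread2 below 0.0055 m and horizontal distance between cover_hole3 and thread3 below 0.0055 m) or (horizontal distance between cover_hole0 and thread2 below 0.0055 m and horizontal distance between cover_hole1 and thread3 below 0.0055 m and horizontal distance between cover_hole2 and thread0 below 0.0055 m and horizontal distance between cover_hole3 and thread1 below 0.0055 m)) and z of cover_hole0 in the frame of housing between 0.064 and 0.09 m and z of cover_hole1 in the frame of housing between 0.064 and 0.09 m and z of cover_hole2 in the frame of housing between 0.064 and 0.09 m and z of cover_hole3 in the frame of housing between 0.064 and 0.09 m and angle between cover's own z axis and vertical below 0.12 rad and contact force between cover and the fingers above 1 N and contact force between cover and housing below 0.1 N and contact force between cover and pad below 0.1 N and linear speed of cover below 0.02 m/s and angular speed of cover below 0.15 rad/s and value of joint lock_slide below 0.003 m); the arm keeps its last pose, push and grip.
It fails at once if one of the bystanders is moved by more than 30 mm (distance of any of screw_dish, ring_gauge, screwdriver, micrometer, caliper, master_ball, gauge_block from where it was at the start of the episode above 0.03 m).
It also fails if it takes over 56 s, if anything falls off the work surface, if the arm or the gripper's body presses on something with over 40 N, if the wrist force passes 120 N, or if a joint passes its speed limit or range.

### The arm

A 7-joint arm with a two-finger parallel gripper is mounted at the origin on the work surface. World frame = base frame: x ahead of the robot, y to its left, z up, the work surface at z = 0. Lengths are in m, angles in rad, forces in N, time in s.
With the tool pointing down it reaches from about 0.35 to 0.9 m from the base axis. Payload 8.1 kg.
Tool frame: the origin (TCP) lies midway between the tips of the shut fingers; the grasp point (between the pads) lies 19 mm behind it; z points along the fingers, y is the line along which they close (so a half turn about z gives the same grasp; the last joint's range is limited). The gripper opens to 92 mm and grips with 3 to 60 N. Pads are 19 mm wide; open, the fingers measure 130 mm over their backs; the gripper's body (75 mm by 190 mm) begins 47 mm behind the grasp point.
Start: joints at [-1.402, 0.434, 0.025, 1.573, -0.012, 1.134, -0.075], TCP at [0.168, 0.602, 0.227] pointing down, gripper open.
Joint ranges: [-2.62, 2.62], [-0.44, 2.09], [-1.27, 1.32], [0.08, 2.57], [-1.32, 4.46], [0.12, 2], [-2.74, 2.74]. Speed limits (rad/s): [2.22, 2.22, 3.01, 3.01, 3.14, 3.14, 3.14].

### API

Orientations are given as a rotation vector (axis times angle).
In Python, from cell import arm gives the robot as it stands.
- The arm moves only by the tool move_arm, never from a script. Its argument "motion" is a list of rows, each an object of numbers: "tx", "ty", "tz": the shift along the tool's x, y, z normalised to -1 to 1, where 1 is 1000 mm; "twist": the turn about the tool's z normalised to -1 to 1, where 1 is pi/2 rad. In form: [{"tx": .., "ty": .., "tz": .., "twist": ..}, ...]. A call has 1 to 12 rows; each row shifts and turns the commanded pose from where the row before left it, along the tool's axes as they then stand; what a row does not reach is not made up. A row lasts 1/10 s, in which the tool goes at most 50 mm and 8.59 degrees, less where a joint would pass 70% of its speed; a pose out of reach is approached as far as the arm can. A call with a number of a shift or a turn outside -1 to 1 is refused whole. A call with a gripper value outside its range is refused whole. "gripper" is the gripper's target within -1 to 1 (shut at 1, half-way at 0, fully open at -1), set as the call begins (left out, the last holds). The fingers move at their own pace and stop on an object; "squeeze" is the grip in N (left out, the last holds). Time passes only in rows, so rows that do not move let the fingers close. It gives the time, the measured TCP pose, the force, the opening and the grip force at its end, in the units of the state.
- arm.observe(): the state, without advancing time (a new reading comes with each control period).
- arm.get_image(name): name is "scene" or "top" or "wrist"; returns the picture (480x640x3 uint8, red, green, blue); there is no depth.
- arm.calibration(name): a dict with "K" (3x3 intrinsics, pixels), "T" (4x4, takes a point from camera to world coordinates). Camera axes: x right, y down, z forward; pixel columns grow to the right and rows downward; lengths in m; the calibration is good to about 2 mm. A picture is of the moment at which its call begins: read the wrist's pose just before it. calibration takes no time and is no camera call; for the wrist camera it gives the pose at the moment of the call.
- arm.sign_off(): hands the job in; it is judged then, once.
Trained networks look in the newest picture that a camera, given by its name, has taken for a name from the list of things; names that differ only in an ending like _2 or _b are one class to them, and where a whole thing is asked for, a point or a joint stands for the part that bears it (a point fixed in the world has none). Each returns a list of dicts, best first, with "conf" (0 to 1); they miss things now and then, are a little off and sometimes report something else, mostly with a low value. They report only what shows in the picture. A call takes as long as a camera call. They do not tell look-alikes from the thing itself.
- arm.look_for(camera, query): "point" ([column, row] as shares, 0 to 1, of the picture: columns of its width, rows of its height, amid what is visible of it).
- arm.regions_of(camera, query): "region" (480x640 bool, what is visible of it) and "point" ([column, row] as shares, 0 to 1, of the picture: columns of its width, rows of its height, amid what is visible of it).
- arm.place_of(camera, query): "point" ([column, row] as shares, 0 to 1, of the picture: columns of its width, rows of its height: a listed point, or the origin of a listed thing).
The state is a dict: "clock": time; "joints": joint angles; "dq": joint speeds; "joint_efforts": joint torques, N m; "position": TCP position; "ee_rot": TCP orientation; "force": force on the tool from outside, world axes, zero at the start; "ft_torque": the same for the moment, N m; "width": opening from 0.0 (shut) to 1.0 (fully open); "gripper_force": force on a finger pad.
Only numpy, scipy, OpenCV 4.12 (cv2) and the standard library are available. Lean on these libraries where they do the work, as an engineer would, in place of code of your own. Each camera call takes 0.05 s, during which the arm holds its last target. There are 200 camera calls.

## Working session

There is one attempt and no reset: what is moved stays moved. The work goes in short steps, Python scripts to look and compute and a tool call to move; the robot and the scene stay as the last step left them, time stands still between calls to the robot, and variables do not carry over. Pictures are saved under pics/ and viewed, at most 10 in all, crops included, and the job is handed in when it is done.

Besides the shell and the picture viewer there is one more tool, called after "Emit:" as a command line: name --argument value ..., lists and objects as JSON in quotes. move_arm: Moves the arm, as the interface text tells. Scaled input: -1 to 1 covers 1000 mm each way for a shift and pi/2 rad each way for a turn. Its arguments: {"type":"object","properties":{"motion":{"type":"array","items":{"type":"object","properties":{"tx":{"type":"number"},"ty":{"type":"number"},"tz":{"type":"number"},"twist":{"type":"number"}}}},"gripper":{"type":"number"},"squeeze":{"type":"number"}},"required":["motion"]}

```bash
mkdir -p pics; python3 - <<'E'
from cell import arm
import cv2
s=arm.observe();print(s)
for c in("top","scene"):
    im=arm.get_image(c);cv2.imwrite(f"pics/{c}0.png",im[:,:,::-1])
    k=arm.calibration(c);print(c,k["K"].tolist(),k["T"].round(4).tolist())
    for q in("housing","thread0","thread1","thread2","thread3","knob","cover","handle","cover_hole0","cover_hole2","pad"):
        print(q,[(round(d["point"][0]*640,1),round(d["point"][1]*480,1),round(d["conf"],2)) for d in arm.place_of(c,q)][:5])
E
```

```text
{'clock': 0.0, 'joints': array([-1.4016322 ,  0.43517129,  0.024985  ,  1.5741137 , -0.01159983,
        1.13398672, -0.07508756]), 'dq': array([ 1.01385134e-03,  1.52533806e-03,  2.44209267e-03,  7.48487644e-04,
       -4.65121470e-04, -7.03866672e-06,  1.15181273e-03]), 'joint_efforts': array([-7.59825307e-04, -6.67876482e+01,  9.84727889e-01, -3.14440620e+01,
       -6.04998437e-02,  4.32196003e-02,  1.71737324e-04]), 'position': array([0.16769371, 0.60154826, 0.2259708 ]), 'ee_rot': array([-4.25671209e-01, -3.11255483e+00,  2.40744977e-03]), 'force': array([-0.92180476,  0.16656583, -0.08320822]), 'ft_torque': array([ 0.00813838,  0.01591652, -0.0175676 ]), 'gripper_force': 0.0, 'width': 1.0043845232051642}
top [[525.2187714953766, 0.0, 320.2672501392704], [0.0, 525.2187714953766, 244.23985900379537], [0.0, 0.0, 1.0]] [[-0.0267, -0.9888, 0.1466, 0.3797], [-0.9996, 0.028, 0.0065, -0.0013], [-0.0105, -0.1464, -0.9892, 1.2373], [0.0, 0.0, 0.0, 1.0]]
housing [(204.9, 360.5, 0.91), (253.0, 227.2, 0.8), (146.2, 199.8, 0.74), (273.8, 208.0, 0.18)]
thread0 [(178.2, 339.0, 0.9), (221.4, 2
[... 1490 characters left out ...]
(482.3, 242.0, 0.96), (458.7, 195.1, 0.78), (350.8, 276.6, 0.68), (406.0, 293.0, 0.67)]
thread3 [(389.1, 329.5, 0.96), (482.3, 242.0, 0.96), (458.7, 195.1, 0.78), (350.8, 276.6, 0.68), (406.0, 293.0, 0.67)]
knob [(488.8, 203.2, 0.58)]
cover [(346.2, 215.6, 0.78), (270.4, 184.8, 0.76), (233.4, 238.4, 0.61), (176.2, 170.8, 0.31)]
handle [(234.1, 230.4, 0.94), (266.7, 173.0, 0.83), (346.0, 203.0, 0.65), (279.9, 312.3, 0.63), (479.4, 401.2, 0.29)]
cover_hole0 [(246.9, 172.5, 0.96), (324.9, 234.3, 0.92), (245.8, 266.1, 0.91), (242.2, 196.9, 0.91), (263.8, 240.2, 0.85)]
cover_hole2 [(246.9, 172.5, 0.96), (324.9, 234.3, 0.92), (245.8, 266.1, 0.91), (242.2, 196.9, 0.91), (263.8, 240.2, 0.85)]
pad []
```

View pics/top0.png

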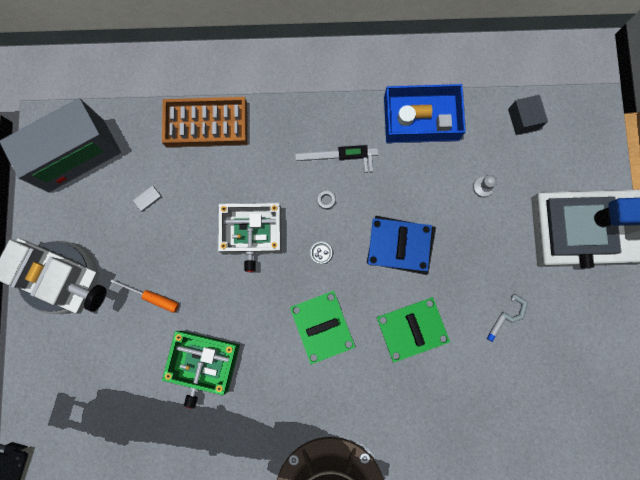

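View pics/scene0.png

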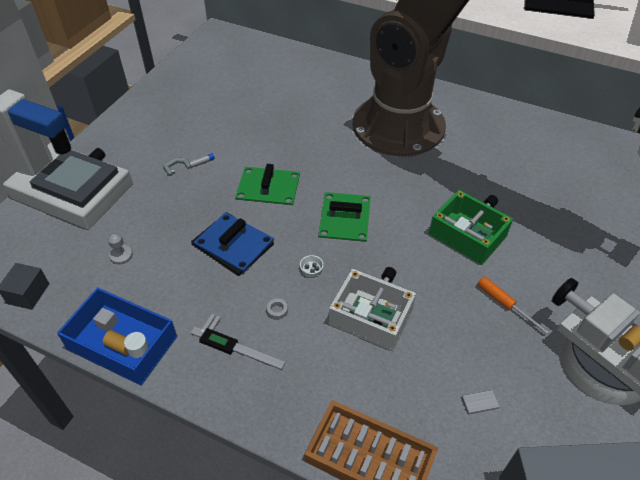

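The top view shows the white housing at (250,230) with its knob at (250,262) towards the robot, and the blue cover at (401,245) with its handle roughly along the image's vertical. Next I'll fit both poses from the detections.

```bash
cat > h.py <<'E'
from cell import arm
import numpy as np
from scipy.optimize import least_squares
C=np.array([[43,58],[-43,58],[-43,-58],[43,-58]])/1000
def proj(c,P):
    T=np.linalg.inv(c["T"]);p=P@T[:3,:3].T+T[:3,3];u=p@c["K"].T;return u[:,:2]/u[:,2:]
def ray(c,uv,z):
    d=c["T"][:3,:3]@np.linalg.solve(c["K"],[*uv,1]);o=c["T"][:3,3];return o+d*(z-o[2])/d[2]
def dets(cam,q):
    return np.array([np.array(d["point"])*[640,480] for d in arm.place_of(cam,q)]).reshape(-1,2)
def pts(p,z,L=C):
    c,s=np.cos(p[2]),np.sin(p[2]);return np.c_[L@np.array([[c,s],[-s,c]])+p[:2],np.full(len(L),z)]
def fit(obs,z,p0,tol=12):
    # obs: list of (calib, detections); returns pose x,y,yaw
    p=np.array(p0,float)
    for t in(tol,tol,6):
        prs=[]
        for c,D in obs:
            if not len(D):continue
            uv=proj(c,pts(p,z))
            for i in range(4):
                e=np.linalg.norm(D-uv[i],axis=1);j=e.argmin()
                if e[j]<t*(c.get("w",1)):prs.append((c,i,D[j]))
        f=lambda q:np.concatenate([(proj(c,pts(q,z))[i]-d) for c,i,d in prs])
        r=least_squares(f,p,loss="soft_l1");p=r.x
    return p,len(prs),np.abs(f(p)).round(1)
E
python3 - <<'E'
from h import *
H=[];V=[]
for c in("top","scene"):
    arm.get_image(c);k=arm.calibration(c)
    H.append((k,dets(c,"thread0")));V.append((k,dets(c,"cover_hole0")))
k=H[0][0]
h0=ray(k,(246.5,227),.06);v0=ray(k,(401.4,246.4),.012);print(h0,v0)
for o in(H,H[:1],H[1:]):print("H",*fit(o,.06,[*h0[:2],0]))
for o in(V,V[:1],V[1:]):print("V",*fit(o,.015,[*v0[:2],-.1]))
E
```

```text
[0.59875114 0.17357598 0.06      ] [ 0.55084343 -0.18393899  0.012     ]
H [ 0.60124899  0.16833433 -0.01834662] 7 [1.7 1.3 0.3 0.2 4.  1.1 1.6 0.5 2.6 2.6 0.7 0.4 2.4 2.3]
H [ 0.60153803  0.16746183 -0.06192746] 4 [0.5 0.1 0.1 1.  3.6 0.2 0.5 1.4]
H [0.60307915 0.16995365 0.055876  ] 3 [0.3 2.5 1.  0.8 0.5 0.4]
V [ 0.55120234 -0.17258315 -0.11545453] 6 [3.3 0.5 0.3 1.2 0.7 1.6 1.9 3.9 0.1 5.1 3.1 0.4]
V [ 0.54886279 -0.17423279 -0.14286499] 3 [2.  0.9 0.  0.9 1.9 0. ]
V [ 0.56124268 -0.17251129 -0.16678754] 4 [5.9 0.1 4.5 0.1 0.8 2.6 0.8 2.2]
```

Emit:
move_arm --motion '[{"twist": -0.0865},{"twist": -0.0865},{"tx": -0.02,"ty": -0.03,"tz": -0.01},{"tx": -0.025,"ty": -0.035,"tz": -0.01},{"tx": -0.025,"ty": -0.035,"tz": -0.01},{"tx": -0.025,"ty": -0.035,"tz": -0.01},{"tx": -0.025,"ty": -0.035,"tz": -0.01},{"tx": -0.025,"ty": -0.035},{"tx": -0.025,"ty": -0.035},{"tx": -0.025,"ty": -0.035},{"tx": -0.025,"ty": -0.035},{"tx": -0.025,"ty": -0.035}]' --gripper -1

```text
invalid input
```

Emit:
move_arm --motion '[{"tx": -0.025,"ty": -0.035},{"tx": -0.02,"ty": -0.03},{"tx": -0.01,"ty": -0.02},{}]'

```text
invalid input
```

```bash
cat > w.py <<'E'
from h import *
import cv2,sys
def wrist(n):
    s=arm.observe();k=arm.calibration("wrist");im=arm.get_image("wrist")
    if n:cv2.imwrite(f"pics/{n}.png",im[:,:,::-1])
    R=cv2.Rodrigues(s["ee_rot"])[0]
    print("t",s["clock"],"pos",s["position"].round(4),"yaw x",round(np.degrees(np.arctan2(R[1,0],R[0,0])),2),"tilt",R[:,2].round(3),"F",s["force"].round(1),"w",round(s["width"],3),round(s["gripper_force"],1))
    return s,k,im
E
python3 - <<'E'
from w import *
s,k,im=wrist("w1")
print(k["T"].round(3).tolist(),k["K"][0,0])
D=dets("wrist","thread0");print(D.round())
k["w"]=4
print(fit([(k,D)],.06,[.601,.168,-.02]))
for d in dets("wrist","knob"):print("knob",d.round(),ray(k,d,.04).round(4))
E
```

```text
t 1.5 pos [0.1679 0.6021 0.2267] yaw x 164.42 tilt [ 0.  0. -1.] F [ 0.1 -1.3  0.1] w 0.998 0.0
[[0.27, 0.925, 0.267, 0.096], [0.963, -0.259, -0.075, 0.621], [-0.0, 0.277, -0.961, 0.385], [0.0, 0.0, 0.0, 1.0]] 349.7037605741519
[]Traceback (most recent call last):
  File "<stdin>", line 6, in <module>
  File "h.py", line 25, in fit
    r=least_squares(f,p,loss="soft_l1");p=r.x
    return func(*args, **kwargs)
    vector_fun = VectorFunction(
        fun_wrapped,
    ...<6 lines>...
        workers=workers
    )
    self._update_fun()
    ~~~~~~~~~~~~~~~~^^
    self.f = self.fun_wrapped(xp_copy(self.x))
             ~~~~~~~~~~~~~~~~^^^^^^^^^^^^^^^^^
    return np.atleast_1d(self.fun(x))
                         ~~~~~~~~^^^
    return self.f(x, *self.args, **self.kwargs)
           ~~~~~~^^^^^^^^^^^^^^^^^^^^^^^^^^^^^^
  File "h.py", line 24, in <lambda>
    f=lambda q:np.concatenate([(proj(c,pts(q,z))[i]-d) for c,i,d in prs])
               ~~~~~~~~~~~~~~^^^^^^^^^^^^^^^^^^^^^^^^^^^^^^^^^^^^^^^^^^^^
ValueError: need at least one array to concatenate
```

Refused, probably because each row needs all four fields.

Emit:
move_arm --motion '[{"tx": 0,"ty": 0,"tz": 0,"twist": -0.0865},{"tx": 0,"ty": 0,"tz": 0,"twist": -0.0865},{"tx": -0.02,"ty": -0.03,"tz": -0.01,"twist": 0},{"tx": -0.025,"ty": -0.035,"tz": -0.01,"twist": 0},{"tx": -0.025,"ty": -0.035,"tz": -0.01,"twist": 0},{"tx": -0.025,"ty": -0.035,"tz": -0.01,"twist": 0},{"tx": -0.025,"ty": -0.035,"tz": -0.01,"twist": 0},{"tx": -0.025,"ty": -0.035,"tz": 0,"twist": 0},{"tx": -0.025,"ty": -0.035,"tz": 0,"twist": 0},{"tx": -0.025,"ty": -0.035,"tz": 0,"twist": 0},{"tx": -0.025,"ty": -0.035,"tz": 0,"twist": 0},{"tx": -0.025,"ty": -0.035,"tz": 0,"twist": 0}]' --gripper -1

```text
clock: 2.8
position: [0.4136, 0.2555, 0.277]
ee_rot: [0.0, 3.141, 0.001]
force: [0.7, 0.7, 0.3]
width: 0.999
gripper_force: 0.0
```

Emit:
move_arm --motion '[{"tx": -0.025,"ty": -0.035,"tz": 0,"twist": 0},{"tx": -0.025,"ty": -0.03,"tz": 0,"twist": 0},{"tx": -0.02,"ty": -0.02,"tz": 0,"twist": 0},{"tx": 0,"ty": 0,"tz": 0,"twist": 0},{"tx": 0,"ty": 0,"tz": 0,"twist": 0}]'

```text
clock: 3.3
position: [0.4828, 0.1719, 0.2767]
ee_rot: [-0.002, -3.141, -0.0]
force: [-0.4, 1.1, -0.6]
width: 1.004
gripper_force: 0.0
```

```bash
python3 - <<'E'
from w import *
s,k,im=wrist("w1")
D=dets("wrist","thread0");print(D.round())
for d in dets("wrist","knob"):print("knob",d.round(),ray(k,d,.04).round(4))
k["w"]=4
print(proj(k,pts([.601,.168,-.02],.06)).round())
print(fit([(k,D)],.06,[.601,.168,-.02]))
E
```

```text
t 3.3 pos [0.4828 0.1719 0.2767] yaw x 179.91 tilt [-0.  0. -1.] F [-0.4  1.1 -0.6] w 1.004 0.0
[[369. 276.]
 [479.  87.]
 [267. 277.]
 [367.  52.]
 [317. 291.]]
knob [319. 233.] [0.5102 0.1676 0.04  ]
[[367. 345.]
 [370. 279.]
 [269. 277.]
 [271. 343.]]
(array([0.59941945, 0.16732138, 0.01602617]), 2, array([0.4, 0. , 0.5, 0. ]))
```

View pics/w1.png

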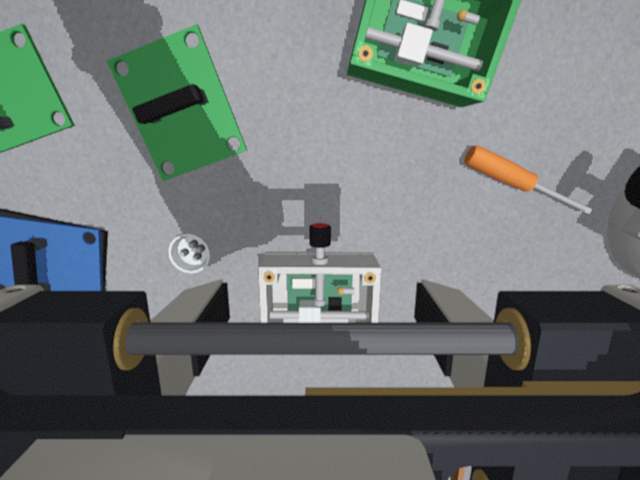

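The wrist view shows the knob at (320,234) and the near brass inserts at (269,277) and (370,277). The knob sits at about (0.511, 0.1675). Descending to grip it.

Emit:
move_arm --motion '[{"tx": -0.014,"ty": -0.002,"tz": 0.02,"twist": 0},{"tx": -0.014,"ty": -0.0024,"tz": 0.036,"twist": 0},{"tx": 0,"ty": 0,"tz": 0.04,"twist": 0},{"tx": 0,"ty": 0,"tz": 0.04,"twist": 0},{"tx": 0,"ty": 0,"tz": 0.04,"twist": 0},{"tx": 0,"ty": 0,"tz": 0.035,"twist": 0},{"tx": 0,"ty": 0,"tz": 0.025,"twist": 0},{"tx": 0,"ty": 0,"tz": 0.015,"twist": 0},{"tx": 0,"ty": 0,"tz": 0.005,"twist": 0},{"tx": 0,"ty": 0,"tz": 0,"twist": 0},{"tx": 0,"ty": 0,"tz": 0,"twist": 0}]'

```text
clock: 4.55
position: [0.5112, 0.1683, 0.0216]
ee_rot: [-0.001, 3.14, 0.001]
force: [-0.8, 0.5, 0.6]
width: 0.999
gripper_force: 0.0
```

Emit:
move_arm --motion '[{"tx": 0,"ty": 0,"tz": 0,"twist": 0},{"tx": 0,"ty": 0,"tz": 0,"twist": 0},{"tx": 0,"ty": 0,"tz": 0,"twist": 0},{"tx": 0,"ty": 0,"tz": 0,"twist": 0},{"tx": 0,"ty": 0,"tz": 0,"twist": 0},{"tx": 0,"ty": 0,"tz": 0,"twist": 0},{"tx": 0,"ty": 0,"tz": 0,"twist": 0},{"tx": 0,"ty": 0,"tz": 0,"twist": 0}]' --gripper 1 --squeeze 40

```text
clock: 5.35
position: [0.5107, 0.1676, 0.0207]
ee_rot: [-0.0, -3.141, 0.0]
force: [0.2, 0.1, -0.6]
width: 0.355
gripper_force: 0.0
```

Emit:
move_arm --motion '[{"tx": 0,"ty": 0,"tz": 0,"twist": 0},{"tx": 0,"ty": 0,"tz": 0,"twist": 0},{"tx": 0,"ty": 0,"tz": 0,"twist": 0},{"tx": 0,"ty": 0,"tz": 0,"twist": 0},{"tx": 0,"ty": 0,"tz": 0,"twist": 0}]'

```text
clock: 5.85
position: [0.5109, 0.1696, 0.0208]
ee_rot: [-0.002, 3.141, 0.003]
force: [0.6, 6.4, -2.3]
width: 0.271
gripper_force: 40.0
```

Gripped (25 mm opening, 40 N). Pulling out.

Emit:
move_arm --motion '[{"tx": 0.005,"ty": 0.001,"tz": 0,"twist": 0},{"tx": 0.006,"ty": 0.001,"tz": 0,"twist": 0},{"tx": 0.006,"ty": 0,"tz": 0,"twist": 0},{"tx": 0.006,"ty": 0,"tz": 0,"twist": 0},{"tx": 0.005,"ty": 0,"tz": 0,"twist": 0},{"tx": 0.004,"ty": 0,"tz": 0,"twist": 0},{"tx": 0,"ty": 0,"tz": 0,"twist": 0},{"tx": 0,"ty": 0,"tz": 0,"twist": 0},{"tx": 0,"ty": 0,"tz": 0,"twist": 0}]'

```text
clock: 6.75
position: [0.4802, 0.1699, 0.0208]
ee_rot: [0.0, 3.139, 0.001]
force: [5.7, 2.3, -8.2]
width: 0.272
gripper_force: 40.0
```

```bash
python3 - <<'E'
from w import *
s,k,im=wrist("w2")
for d in dets("wrist","knob"):print("knob",d.round(),ray(k,d,.04).round(4))
E
```

```text
t 6.75 pos [0.4802 0.1699 0.0208] yaw x 179.99 tilt [ 0.003  0.001 -1.   ] F [ 5.7  2.3 -8.2] w 0.272 40.0
knob [322. 321.] [0.4814 0.1692 0.04  ]
```

View pics/w2.png

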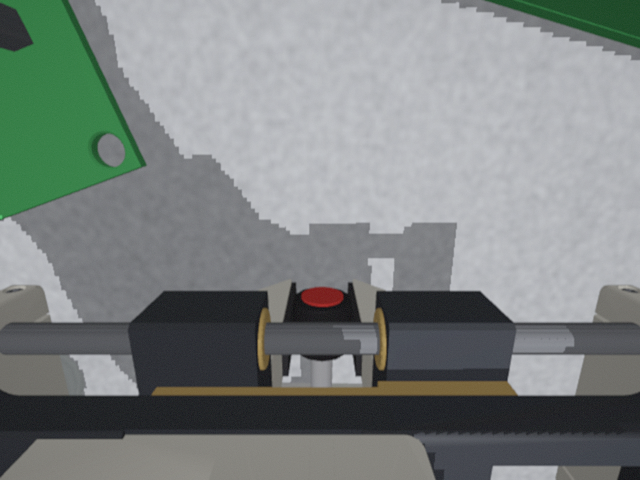

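The knob is between the fingers, its red face at (322,297) with the shaft showing behind it, about 30 mm out. Pushing it home.

Emit:
move_arm --motion '[{"tx": 0.001,"ty": 0,"tz": 0,"twist": 0},{"tx": 0,"ty": 0,"tz": 0,"twist": 0},{"tx": -0.005,"ty": 0,"tz": 0,"twist": 0},{"tx": -0.006,"ty": 0,"tz": 0,"twist": 0},{"tx": -0.006,"ty": 0,"tz": 0,"twist": 0},{"tx": -0.006,"ty": 0,"tz": 0,"twist": 0},{"tx": -0.006,"ty": 0,"tz": 0,"twist": 0},{"tx": -0.006,"ty": 0,"tz": 0,"twist": 0},{"tx": 0,"ty": 0,"tz": 0,"twist": 0},{"tx": 0,"ty": 0,"tz": 0,"twist": 0},{"tx": 0,"ty": 0,"tz": 0,"twist": 0},{"tx": 0,"ty": 0,"tz": 0,"twist": 0}]'

```text
clock: 8.05
position: [0.5113, 0.1696, 0.0206]
ee_rot: [0.001, -3.139, 0.0]
force: [-5.9, 1.4, 5.4]
width: 0.273
gripper_force: 40.0
```

Emit:
move_arm --motion '[{"tx": 0,"ty": 0,"tz": 0,"twist": 0},{"tx": 0,"ty": 0,"tz": 0,"twist": 0},{"tx": 0,"ty": 0,"tz": 0,"twist": 0},{"tx": 0,"ty": 0,"tz": 0,"twist": 0},{"tx": 0,"ty": 0,"tz": -0.02,"twist": 0},{"tx": 0,"ty": 0,"tz": -0.04,"twist": 0},{"tx": 0,"ty": 0,"tz": -0.04,"twist": 0},{"tx": 0,"ty": 0,"tz": -0.04,"twist": 0},{"tx": 0,"ty": 0,"tz": -0.04,"twist": 0},{"tx": 0,"ty": 0,"tz": -0.02,"twist": 0},{"tx": 0,"ty": 0,"tz": 0,"twist": 0},{"tx": 0,"ty": 0,"tz": 0,"twist": 0}]' --gripper -1

```text
clock: 9.25
position: [0.5127, 0.1695, 0.2206]
ee_rot: [0.0, 3.141, 0.0]
force: [-0.6, -0.6, 0.3]
width: 0.997
gripper_force: 0.0
```

```bash
python3 - <<'E'
from w import *
s,k,im=wrist("w3")
for d in dets("wrist","knob"):print("knob",d.round(),ray(k,d,.04).round(4))
print("proj home knob",proj(k,np.array([[.512,.1685,.04],[.481,.1685,.04]])).round())
D=dets("wrist","thread0");print(D.round())
E
```

```text
t 9.25 pos [0.5127 0.1695 0.2206] yaw x 179.99 tilt [ 0.  0. -1.] F [-0.6 -0.6  0.3] w 0.997 0.0
knob [324. 220.] [0.5126 0.1706 0.04  ]
knob [261. 348.] [0.657  0.1016 0.04  ]
proj home knob [[321. 220.]
 [321. 188.]]
[[381. 269.]
 [264. 349.]
 [258. 268.]
 [375. 346.]
 [518.  36.]
 [177. 238.]]
```

Slide is home. Moving forward a little for a clean view of all four threads.

Emit:
move_arm --motion '[{"tx": -0.03,"ty": 0,"tz": -0.015,"twist": 0},{"tx": -0.04,"ty": 0,"tz": -0.015,"twist": 0},{"tx": -0.03,"ty": 0,"tz": -0.01,"twist": 0},{"tx": -0.01,"ty": 0,"tz": 0,"twist": 0},{"tx": 0,"ty": 0,"tz": 0,"twist": 0},{"tx": 0,"ty": 0,"tz": 0,"twist": 0},{"tx": 0,"ty": 0,"tz": 0,"twist": 0}]'

```text
clock: 10.1
position: [0.6213, 0.1698, 0.26]
ee_rot: [0.001, -3.14, 0.0]
force: [0.4, 0.0, 1.0]
width: 1.001
gripper_force: 0.0
```

```bash
python3 - <<'E'
from w import *
s,k,im=wrist("w4")
D=dets("wrist","thread0")
k["w"]=4
print(D.round(),proj(k,pts([.6,.168,0],.06)).round())
print(fit([(k,D)],.06,[.6,.168,0]))
V=dets("wrist","cover_hole0");print(V.round(),proj(k,pts([.551,-.173,-.13],.015)).round())
E
```

```text
t 10.1 pos [0.6213 0.1698 0.26  ] yaw x -179.97 tilt [-0.002 -0.    -1.   ] F [0.4 0.  1. ] w 1.001 0.0
[[260. 149.]
 [376. 153.]
 [264. 236.]
 [376. 237.]] [[376. 237.]
 [379. 153.]
 [262. 153.]
 [266. 237.]]
(array([ 0.59928212,  0.16614989, -0.00443249]), 4, array([2.3, 0.9, 1.4, 0.2, 0.2, 3.6, 0.2, 0.3]))
[[221.   1.]
 [ 65. 194.]
 [ 63. 117.]
 [149.  37.]] [[ 70. 192.]
 [ 64. 113.]
 [-46.  98.]
 [-34. 179.]]
```

View pics/w4.png

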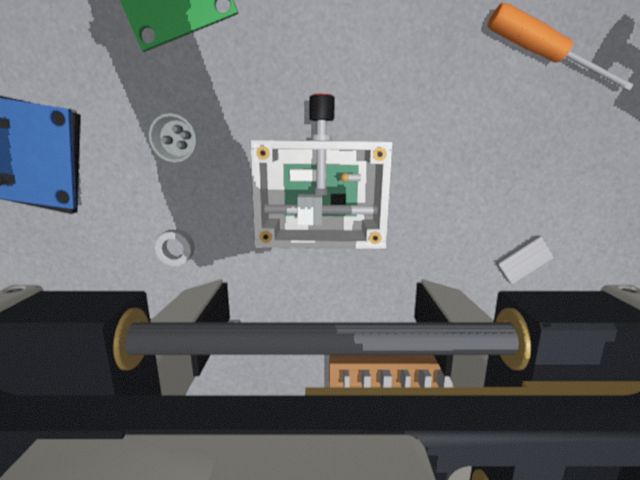

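The housing shows wholly, with inserts at about (263,153), (380,154), (265,237) and (375,237), and the knob home. I'll refine with brass centroids and go over to the cover.

```bash
cat >> w.py <<'E'
def blobs(im,mask,uv,r):
    out=[]
    for u,v in uv:
        m=np.zeros(im.shape[:2],np.uint8);cv2.circle(m,(int(round(u)),int(round(v))),r,1,-1);m[:]=m*mask
        n,l,st,ce=cv2.connectedComponentsWithStats(m)
        out.append(ce[1+st[1:,4].argmax()] if n>1 else [np.nan]*2)
    return np.array(out)
def solve(k,uv,z,p0,L=C):
    ok=~np.isnan(uv[:,0]);r=least_squares(lambda q:(proj(k,pts(q,z,L))-uv)[ok].ravel(),p0);return r.x.round(4),r.fun.round(1)
E
python3 - <<'E'
from w import *
k=arm.calibration("wrist");im=cv2.imread("pics/w4.png")
h=cv2.cvtColor(im,cv2.COLOR_BGR2HSV)
m=cv2.inRange(h,(8,90,60),(35,255,255))//255
m=cv2.morphologyEx(m,cv2.MORPH_CLOSE,np.ones((7,7),np.uint8))
uv=blobs(im,m,proj(k,pts([.6,.168,0],.06)),11);print(uv.round(1));print(solve(k,uv,.06,[.6,.168,0]))
E
```

```text
[[374.7 237.4]
 [379.3 153.7]
 [262.4 152.4]
 [265.4 236.3]]
(array([ 0.601 ,  0.1678, -0.0117]), array([-0. , -0.1, -0.1,  0.1,  0.1,  0.1,  0. , -0.1]))
```

Emit:
move_arm --motion '[{"tx": 0.005,"ty": -0.02,"tz": 0,"twist": 0},{"tx": 0.006,"ty": -0.04,"tz": 0,"twist": 0},{"tx": 0.006,"ty": -0.04,"tz": 0,"twist": 0},{"tx": 0.006,"ty": -0.04,"tz": 0,"twist": 0},{"tx": 0.006,"ty": -0.04,"tz": 0,"twist": 0},{"tx": 0.006,"ty": -0.04,"tz": 0,"twist": 0},{"tx": 0.006,"ty": -0.04,"tz": 0,"twist": 0},{"tx": 0.005,"ty": -0.04,"tz": 0,"twist": 0},{"tx": 0.005,"ty": -0.03,"tz": 0,"twist": 0},{"tx": 0,"ty": -0.013,"tz": 0,"twist": 0},{"tx": 0,"ty": 0,"tz": 0,"twist": 0.08},{"tx": 0,"ty": 0,"tz": 0,"twist": 0}]'

```text
clock: 11.45
position: [0.5715, -0.1732, 0.2607]
ee_rot: [0.201, 3.135, 0.001]
force: [-0.2, 1.3, -0.2]
width: 1.0
gripper_force: 0.0
```

Emit:
move_arm --motion '[{"tx": 0,"ty": 0,"tz": 0,"twist": 0},{"tx": 0,"ty": 0,"tz": 0,"twist": 0}]'

```text
clock: 11.65
position: [0.5719, -0.1724, 0.2607]
ee_rot: [0.191, 3.136, 0.001]
force: [-0.2, 0.2, 0.3]
width: 0.999
gripper_force: 0.0
```

```bash
python3 - <<'E'
from w import *
s,k,im=wrist("w5")
D=dets("wrist","cover_hole0");p0=[.551,-.173,-.13];k["w"]=4
print(D.round(),proj(k,pts(p0,.015)).round())
p,n,e=fit([(k,D)],.015,p0);print(p,n,e)
for d in dets("wrist","handle"):print("handle",d.round(),ray(k,d,.046).round(4))
g=im.max(2);m=(g<60).astype(np.uint8)
uv=blobs(im,m,proj(k,pts(p,.015)),12);print(uv.round(1));print(solve(k,uv,.016,p))
E
```

```text
t 11.65 pos [ 0.5719 -0.1724  0.2607] yaw x 173.02 tilt [ 0.  0. -1.] F [-0.2  0.2  0.3] w 0.999 0.0
[[262. 156.]
 [334.  23.]
 [242.  73.]
 [368. 158.]
 [361. 231.]
 [453.  68.]
 [527.  25.]
 [265. 229.]] [[368. 227.]
 [372. 152.]
 [268. 152.]
 [270. 227.]]
[ 0.5548711  -0.17993687 -0.14671246] 4 [1.2 1.1 1.8 0.5 0.7 0.4 0.5 0.2]
handle [310. 202.] [ 0.5576 -0.1844  0.046 ]
[[361.6 232.7]
 [365.9 158.5]
 [262.1 156. ]
 [264.  230.6]]
(array([ 0.5557, -0.1807, -0.1455]), array([ 0.1,  0.1, -0.1, -0.1,  0.1, -0. , -0.1,  0.1]))
```

View pics/w5.png

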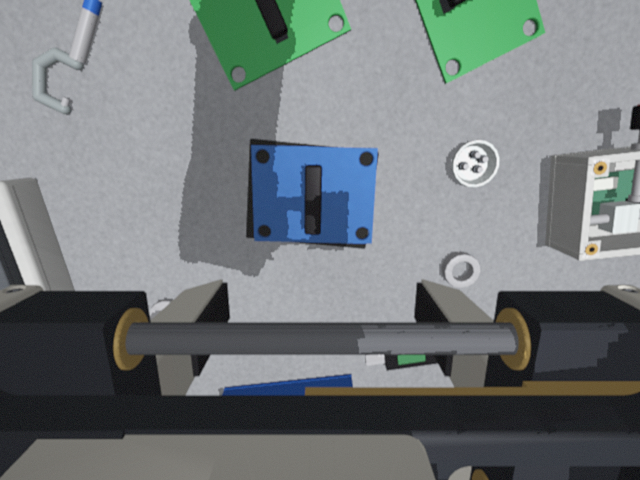

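Blue cover at (313,197), holes at (262,156), (366,158), (362,233) and (264,231); the fit is tight. Grasping the handle.

Emit:
move_arm --motion '[{"tx": 0,"ty": 0,"tz": 0,"twist": 0.0151},{"tx": 0.0148,"ty": -0.0106,"tz": 0.02,"twist": 0},{"tx": 0,"ty": 0,"tz": 0.04,"twist": 0},{"tx": 0,"ty": 0,"tz": 0.04,"twist": 0},{"tx": 0,"ty": 0,"tz": 0.04,"twist": 0},{"tx": 0,"ty": 0,"tz": 0.04,"twist": 0},{"tx": 0,"ty": 0,"tz": 0.03,"twist": 0},{"tx": 0,"ty": 0,"tz": 0.017,"twist": 0},{"tx": 0,"ty": 0,"tz": 0.0067,"twist": 0},{"tx": 0,"ty": 0,"tz": 0,"twist": 0},{"tx": 0,"ty": 0,"tz": 0,"twist": 0}]'

```text
clock: 12.9
position: [0.5562, -0.1819, 0.028]
ee_rot: [0.235, 3.131, -0.0]
force: [0.4, -0.0, -0.6]
width: 0.999
gripper_force: 0.0
```

Emit:
move_arm --motion '[{"tx": 0,"ty": 0,"tz": 0,"twist": 0},{"tx": 0,"ty": 0,"tz": 0,"twist": 0},{"tx": 0,"ty": 0,"tz": 0,"twist": 0},{"tx": 0,"ty": 0,"tz": 0,"twist": 0},{"tx": 0,"ty": 0,"tz": 0,"twist": 0},{"tx": 0,"ty": 0,"tz": 0,"twist": 0},{"tx": 0,"ty": 0,"tz": 0,"twist": 0},{"tx": 0,"ty": 0,"tz": 0,"twist": 0},{"tx": 0,"ty": 0,"tz": 0,"twist": 0},{"tx": 0,"ty": 0,"tz": 0,"twist": 0},{"tx": 0,"ty": 0,"tz": 0,"twist": 0},{"tx": 0,"ty": 0,"tz": 0,"twist": 0}]' --gripper 1 --squeeze 40

```text
clock: 14.1
position: [0.5555, -0.1814, 0.027]
ee_rot: [-0.234, -3.133, -0.0]
force: [0.6, 0.9, -0.5]
width: 0.192
gripper_force: 40.0
```

Emit:
move_arm --motion '[{"tx": 0,"ty": 0,"tz": 0,"twist": 0},{"tx": 0,"ty": 0,"tz": 0,"twist": 0},{"tx": 0,"ty": 0,"tz": 0,"twist": 0}]'

```text
clock: 14.4
position: [0.5555, -0.1814, 0.027]
ee_rot: [-0.234, -3.133, -0.0]
force: [0.3, 1.6, 0.2]
width: 0.193
gripper_force: 40.0
```

Emit:
move_arm --motion '[{"tx": 0,"ty": 0,"tz": -0.01,"twist": 0},{"tx": 0,"ty": 0,"tz": -0.02,"twist": 0},{"tx": 0,"ty": 0,"tz": -0.03,"twist": 0},{"tx": 0,"ty": 0,"tz": -0.03,"twist": 0},{"tx": 0,"ty": 0,"tz": -0.02,"twist": 0},{"tx": 0,"ty": 0,"tz": -0.01,"twist": 0},{"tx": 0,"ty": 0,"tz": 0,"twist": -0.044},{"tx": 0,"ty": 0,"tz": 0,"twist": -0.0435},{"tx": 0,"ty": 0,"tz": 0,"twist": 0},{"tx": -0.003,"ty": 0.015,"tz": 0,"twist": 0},{"tx": -0.004,"ty": 0.025,"tz": 0,"twist": 0},{"tx": -0.004,"ty": 0.03,"tz": 0,"twist": 0}]'

```text
clock: 15.6
position: [0.5672, -0.1112, 0.1467]
ee_rot: [-0.025, -3.141, 0.0]
force: [1.1, 0.3, -3.5]
width: 0.192
gripper_force: 40.0
```

Emit:
move_arm --motion '[{"tx": -0.004,"ty": 0.035,"tz": 0,"twist": 0},{"tx": -0.004,"ty": 0.035,"tz": 0,"twist": 0},{"tx": -0.004,"ty": 0.035,"tz": 0,"twist": 0},{"tx": -0.004,"ty": 0.035,"tz": 0,"twist": 0},{"tx": -0.004,"ty": 0.035,"tz": 0,"twist": 0},{"tx": -0.004,"ty": 0.035,"tz": 0,"twist": 0},{"tx": -0.004,"ty": 0.03,"tz": 0,"twist": 0},{"tx": -0.002,"ty": 0.025,"tz": 0,"twist": 0},{"tx": 0,"ty": 0.014,"tz": 0,"twist": 0},{"tx": 0,"ty": 0,"tz": 0,"twist": 0},{"tx": 0,"ty": 0,"tz": 0,"twist": 0},{"tx": 0,"ty": 0,"tz": 0,"twist": 0}]'

```text
clock: 16.8
position: [0.6008, 0.1647, 0.1471]
ee_rot: [-0.023, -3.141, 0.002]
force: [-1.0, -0.6, -3.3]
width: 0.189
gripper_force: 40.0
```

```bash
python3 - <<'E'
from w import *
s,k,im=wrist("w6")
R=cv2.Rodrigues(s["ee_rot"])[0];print("tool y yaw",np.arctan2(-R[0,1],R[1,1]))
D=dets("wrist","cover_hole0");print(D.round(),proj(k,pts([.601,.1678,-.0117],.135)).round())
E
```

```text
t 16.8 pos [0.6008 0.1647 0.1471] yaw x 179.15 tilt [-0.    -0.001 -1.   ] F [-1.  -0.6 -3.3] w 0.189 40.0
tool y yaw -0.014752591709709162
[[206. 205.]
 [ 85.  27.]
 [440. 206.]] [[433. 360.]
 [447. 209.]
 [211. 209.]
 [225. 361.]]
```

View pics/w6.png

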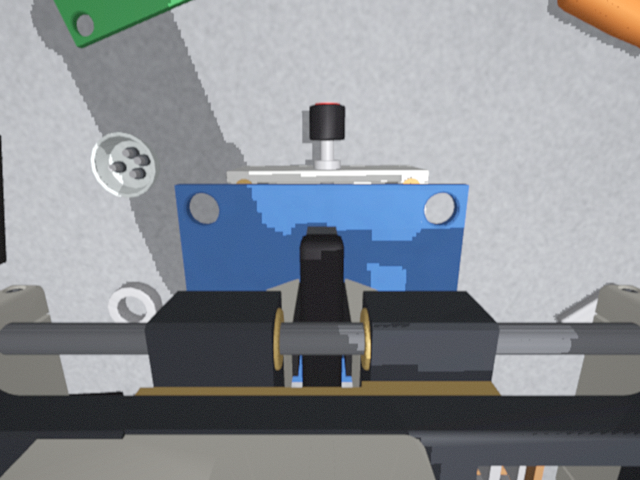

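The cover is held, its near holes at (204,208) and (439,208) over the housing, and the knob is home. Computing the correction.

```bash
python3 - <<'E'
from w import *
k=arm.calibration("wrist");im=cv2.imread("pics/w6.png")
h=cv2.cvtColor(im,cv2.COLOR_BGR2HSV);m=(h[...,1]<90).astype(np.uint8)
uv=blobs(im,m,[(204,208),(439,208)],19)[::-1];print(uv)
p,e=solve(k,uv,.135,[.601,.165,-.0117],C[1:3]);print(p,e)
d=np.array([.601,.1678])-p[:2];s=arm.observe();R=cv2.Rodrigues(s["ee_rot"])[0]
print("pos",s["position"],"tool shift mm",(R.T@[*d,0]*1000).round(1),"twist",-(-.0117-p[2])/(np.pi/2))
E
```

```text
[[438.99209486 207.92885375]
 [203.76268861 208.02469136]]
[ 0.6006  0.1641 -0.0152] [ 0.4  0.  -0.4  0. ]
pos [0.60082758 0.16504436 0.14717258] tool shift mm [-0.3  3.7 -0. ] twist -0.0022281692032865346
```

Shift +3.5 mm in tool y and descend 57 mm.

Emit:
move_arm --motion '[{"tx": -0.0003,"ty": 0.0035,"tz": 0,"twist": -0.002},{"tx": 0,"ty": 0,"tz": 0.01,"twist": 0},{"tx": 0,"ty": 0,"tz": 0.015,"twist": 0},{"tx": 0,"ty": 0,"tz": 0.015,"twist": 0},{"tx": 0,"ty": 0,"tz": 0.01,"twist": 0},{"tx": 0,"ty": 0,"tz": 0.007,"twist": 0},{"tx": 0,"ty": 0,"tz": 0,"twist": 0},{"tx": 0,"ty": 0,"tz": 0,"twist": 0},{"tx": 0,"ty": 0,"tz": 0,"twist": 0},{"tx": 0,"ty": 0,"tz": 0,"twist": 0}]'

```text
clock: 17.9
position: [0.6015, 0.1705, 0.0907]
ee_rot: [0.014, 3.141, 0.001]
force: [-0.4, 0.4, -3.4]
width: 0.19
gripper_force: 40.0
```

```bash
python3 - <<'E'
from w import *
s,k,im=wrist("w7")
h=cv2.cvtColor(im,cv2.COLOR_RGB2HSV);m=(~cv2.inRange(h,(95,90,30),(130,255,255))//255).astype(np.uint8)
m=(cv2.inRange(h,(95,90,30),(130,255,255))==0).astype(np.uint8)
uv=blobs(im,m,proj(k,pts([.601,.1678,-.0117],.078,C[1:3])),19);print(uv)
print(solve(k,uv,.078,[.601,.1678,-.0117],C[1:3]), proj(k,pts([.601,.1678,-.0117],.06,C[1:3])))
t=arm.get_image("top")[180:280,190:310];t=cv2.resize(t,None,fx=3,fy=3,interpolation=cv2.INTER_CUBIC)
w=im[100:300,150:490]
cv2.imwrite("pics/c7.png",np.vstack([cv2.copyMakeBorder(t,0,0,0,340-min(340,t.shape[1]) if t.shape[1]<340 else 0,cv2.BORDER_CONSTANT)[:, :360],cv2.copyMakeBorder(w,0,0,0,20,cv2.BORDER_CONSTANT)])[:,:,::-1])
E
```

```text
t 17.9 pos [0.6015 0.1705 0.0907] yaw x 179.49 tilt [ 0.001  0.    -1.   ] F [-0.4  0.4 -3.4] w 0.19 40.0
[[439.14228188 207.96107383]
 [203.31843575 207.96648045]]
(array([ 0.6013,  0.1694, -0.0101]), array([-0.3, -0. ,  0.3, -0. ])) [[425.34745525 201.60287571]
 [211.39918605 201.27660822]]
```

View pics/c7.png

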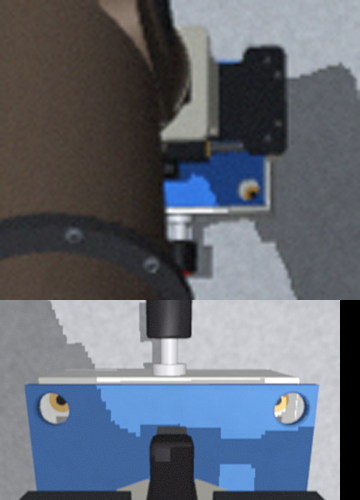

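The wrist crop shows the brass inserts inside both near holes, the left at (60,402) more fully than the right at (281,405). The top crop shows the insert inside its hole at (248,188). I'll make a small shift of 1.5 mm towards -y.

Emit:
move_arm --motion '[{"tx": 0.0003,"ty": -0.0015,"tz": 0,"twist": 0},{"tx": 0,"ty": 0,"tz": 0,"twist": 0},{"tx": 0,"ty": 0,"tz": 0,"twist": 0},{"tx": 0,"ty": 0,"tz": 0,"twist": 0},{"tx": 0,"ty": 0,"tz": 0,"twist": 0},{"tx": 0,"ty": 0,"tz": 0,"twist": 0}]'

```text
clock: 18.6
position: [0.6007, 0.1688, 0.09]
ee_rot: [-0.014, -3.142, -0.0]
force: [0.4, 0.0, -3.0]
width: 0.191
gripper_force: 40.0
```

```bash
python3 - <<'E'
from w import *
s,k,im=wrist("w8")
h=cv2.cvtColor(im,cv2.COLOR_RGB2HSV)
m=(cv2.inRange(h,(95,90,30),(130,255,255))==0).astype(np.uint8)
uv=blobs(im,m,proj(k,pts([.601,.1678,-.0117],.078,C[1:3])),19)
print(solve(k,uv,.078,[.601,.1678,-.0117],C[1:3]))
print([(round(d[0]),round(d[1])) for d in dets("wrist","thread0")],proj(k,pts([.601,.1678,-.0117],.06,C[1:3])).round())
w=cv2.resize(im[160:250,160:490],None,fx=2.4,fy=2.4,interpolation=cv2.INTER_CUBIC)
cv2.imwrite("pics/c8.png",w[:,:,::-1])
E
```

```text
t 18.6 pos [0.6007 0.1688 0.09  ] yaw x 179.49 tilt [-0.  0. -1.] F [ 0.4  0.  -3. ] w 0.191 40.0
(array([ 0.6005,  0.168 , -0.0094]), array([ 0.3,  0. , -0.3,  0. ]))
[(213, 202), (431, 202)] [[429. 203.]
 [214. 203.]]
```

View pics/c8.png

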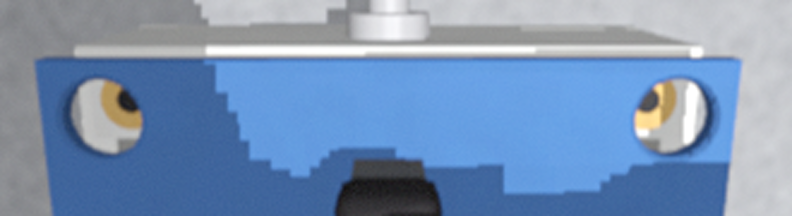

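The view is now symmetric, with the threads in the holes at crop (128,100) and (648,100). The fit is within 1 mm and the arm is steady, so I'm handing in.

```bash
python3 -c "
from cell import arm
print(arm.sign_off())"
```

```text
the job is handed in; nothing more can be done
None
```

The job is handed in: I pulled the lock slide out to its stop and pushed it home, and the gripper is holding the blue cover level about 15 mm above the rim, holes within about 1 mm of the threads by my last measurement; the verdict itself was not reported back.

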